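Zero the bench comparator on its master block and slide in the brass spacer

TASK

Slide the steel master block along the bed until the comparator's stylus rests between the two black lines on its top, then turn the bezel by its blue post so that the post points along the red needle. After that slide the brass spacer in from its own end until the stylus rests between its two black lines, letting it push the master back out the way it came, without disturbing the zero. Keep both blocks flat in the bed's channel, do not touch the stylus, and leave the dropper bottle, the dish and the timer alone.

Things in the scene. Friction and masses are not known exactly. Their poses are not given: they have to be found in the camera images.
- comparator: Bench comparator, fixed to the bench; place and yaw vary. Origin on the bench top straight below the stylus; y runs along the bed, x points from stylus to dial. An overhanging arm 24 mm wide (in y), heights 64 to 80 mm, crosses the channel above the origin from x = -13 mm back to the dial. Dial, face up: centre x = 140 mm, y = 0, radius 48 mm, top 92 mm above the bench.
- bed_centre (a point): Point on the bed's top straight below the stylus. Bed: dark steel bar 470 mm long (along the comparator's y, centred here), 66 mm wide, top 12 mm above the bench. On it two bright rails, tops 22 mm above the bench, inner faces 43 mm apart, form a channel open at both ends.
- stylus_tip (a point): Lowest point of the sprung stylus (round tip, radius 6 mm, moves straight up and down). Hanging free it is 32.5 to 35.5 mm above the bed (the head's clamped height varies); 40 mm on the master, 43 mm on the spacer. Spring presses down with 2 to 3 N; the bevelled block ends lift it as a block slides under. Its stem stands up to 98 mm above the bench.
- needle: Red needle on the white dial face. Origin on the dial axis; x axis points along the needle to its tip. It turns clockwise (from above) 10 degrees per mm of stylus lift, so it points 30 degrees further clockwise on the spacer than on the master. Where it points on the master varies.
- zero_post (a point): Top centre of the upright blue zero post on the steel bezel ring, 41 mm from the dial axis. Post 10 mm across, 19 mm tall above the ring, top 111 mm above the bench. The bezel turns about the vertical dial axis (friction about 1.5 N at the post), stays where left, and must turn clockwise (from above) by 0.4 to 1.6 rad; stops 1.6 rad either side of the comparator's x direction.
- master_block: Steel master block with blue bands, loose, 0.28 to 0.46 kg: 130 mm long (its y), 39 mm wide (x), 40 mm high. Origin at the centre of its underside. End faces upright for 30 mm, then bevelled over the last 14 mm. Two black lines across the top, 9 mm either side of the middle. Starts in the channel near one end of the bed, its middle 135 to 165 mm from the stylus.
- brass_spacer: Brass spacer with two screws in its top, loose, 0.28 to 0.46 kg: 130 mm long (its y), 39 mm wide (x), 43 mm high. Origin at the centre of its underside. End faces upright for 30 mm, then bevelled over the last 14 mm. Two black lines across the top, 9 mm either side of the middle. Starts in the channel near the other end; which block is at which end varies.
- needle_tip (a point): Tip of the red needle, 29 mm from the dial axis.
- instrument_corner (a point): Near left foot corner, on the bench, of a tall beige instrument box that stands fixed behind the right end of the bed. From this point the box extends 297 mm away from the robot, 368 mm to the right and 374 mm up: keep clear of it.
- dropper: Bystander: small white bottle with red cap, 38 mm across, 92 mm tall, upright beside the dial. Origin at the centre of its underside.
- dish: Bystander: clear petri dish, 92 mm across, 16 mm high, beside the dial. Origin at the centre of its underside.
- lab_timer: Bystander: small white timer, 25 x 62 x 62 mm, standing behind the comparator. Origin at the centre of its underside.
There are look-alikes about, which are no part of the job. Leave any green or purple look-alike of the master_block alone.

How it is judged:
By the outcome, as a careful person would: the job done as asked, in the order asked, and still so for the second after the job is handed in, with the robot touching nothing.
It also fails if it takes over 72 s, if anything falls off the work surface, if the arm or the gripper's body presses on something with over 40 N, if the wrist force passes 120 N, or if a joint passes its speed limit or range.

ROBOT

A 7-joint arm with a two-finger parallel gripper is mounted at the origin on a cart in front of the work surface, level with it; the furniture and walls round the work are solid. World frame = base frame: x ahead of the robot, y to its left, z up, the work surface at z = 0. Lengths are in m, angles in rad, forces in N, time in s.
With the tool pointing down it reaches from about 0.425 to 0.875 m from the base axis. Payload 4.7 kg.
Tool frame: the origin (TCP) lies midway between the tips of the shut fingers; the grasp point (between the pads) lies 19 mm behind it; z points along the fingers, y is the line along which they close (so a half turn about z gives the same grasp; the last joint's range is limited). The gripper opens to 87 mm and grips with 3 to 60 N. Pads are 19 mm wide; open, the fingers measure 117 mm over their backs; the gripper's body (75 mm by 190 mm) begins 51 mm behind the grasp point.
Start: joints at [1.338, 0.321, -0.07, 1.45, 0.023, 1.371, -0.057], TCP at [0.159, -0.63, 0.223] pointing down, gripper open.
Joint ranges: [-2.86, 2.86], [-0.3, 2.09], [-1.38, 1.24], [0.06, 2.45], [-1.56, 4.7], [0.09, 2.05], [-2.69, 2.69]. Speed limits (rad/s): [2.57, 2.57, 3.14, 3.14, 3.14, 3.14, 3.14].

INTERFACE

Orientations are given as a rotation vector (axis times angle).
In Python, from bench import ctrl, get_image, calibration gives the robot as it stands.
- The arm moves only by the tool apply_moves, never from a script. Its arguments are lists of equal length, an entry for each row: "dp": the shift along the tool's x, y, z in m, a list of three; "twist": the turn, a rotation vector about the tool's x, y, z in rad, a list of three; "fingers": the closure, from 0 (fully open) to 1 (shut). In form: {"dp": [[dx, dy, dz], ...], "twist": [[ax, ay, az], ...], "fingers": [fingers, ...]}. A call has 1 to 10 rows; each row shifts and turns the commanded pose from where the row before left it, along the tool's axes as they then stand; what a row does not reach is not made up. A row lasts 1/10 s, in which the tool goes at most 50 mm and 8.59 degrees, less where a joint would pass 70% of its speed; a pose out of reach is approached as far as the arm can. A call is refused whole if a number of a shift passes 0.05 or a number of a turn 0.15, either way. A call with a gripper value outside its range is refused whole. The fingers move at their own pace and stop on an object; "newtons" is the grip in N (left out, the last holds). Time passes only in rows, so rows that do not move let the fingers close. It gives the time, the measured TCP pose, the force, the opening and the grip force at its end, in the units of the state.
- ctrl.get_state(): the state, without advancing time (a new reading comes with each control period).
- get_image(name): name is "scene" or "top"; returns the picture (480x640x3 uint8, red, green, blue); there is no depth.
- calibration(name): a dict with "fx", "fy", "cx", "cy" (pixels), "eye" and "attitude" of the camera in the world. Camera axes: x right, y up, looking along -z (the intrinsics and any distortion apply to the point x, -y, -z); pixel columns grow to the right and rows downward; lengths in m; the calibration is good to about 2 mm. A picture is of the moment at which its call begins. calibration takes no time and is no camera call.
- ctrl.close_job(): hands the job in; it is judged then, once.
The state is a dict: "time": time; "joint_positions": joint angles; "qd": joint speeds; "joint_torque": joint torques, N m; "position": TCP position; "tool_rot": TCP orientation; "ft_force": force on the tool from outside, world axes, zero at the start; "torque": the same for the moment, N m; "grip_width": opening from 0.0 (shut) to 1.0 (fully open); "grip_force": force on a finger pad.
Only numpy, scipy, OpenCV 4.12 (cv2) and the standard library are available. Lean on these libraries where they do the work, as an engineer would, in place of code of your own. Each camera call takes 0.05 s, during which the arm holds its last target. There are 200 camera calls.

## Working session

There is one attempt and no reset: what is moved stays moved. The work goes in short steps, Python scripts to look and compute and a tool call to move; the robot and the scene stay as the last step left them, time stands still between calls to the robot, and variables do not carry over. Pictures are saved under pics/ and viewed, at most 10 in all, crops included, and the job is handed in when it is done.

Besides the shell and the picture viewer there is one more tool, called after "Request:" by a JSON object that holds its "fn" and its "kwargs". apply_moves: Moves the arm, as the interface text tells. Its arguments: {"type":"object","properties":{"dp":{"type":"array"},"twist":{"type":"array"},"fingers":{"type":"array"},"newtons":{"type":"number"}},"required":["dp","twist","fingers"]}

```bash
ls; mkdir -p pics
python3 - <<'E'
from bench import ctrl,get_image,calibration
import cv2
for n in("scene","top"):
    cv2.imwrite(f"pics/{n}0.png",get_image(n)[:,:,::-1]);print(n,calibration(n))
print(ctrl.get_state())
E
```

```text
pics
scene {'fx': 488.0448097554256, 'fy': 488.0448097554256, 'cx': 327.5208971518962, 'cy': 244.31756556060841, 'eye': array([1.15176317, 0.30024567, 1.01827814]), 'attitude': array([0.39252208, 0.56160293, 1.85790933])}
top {'fx': 496.11364075019503, 'fy': 496.11364075019503, 'cx': 321.1268453426059, 'cy': 233.58340737515715, 'eye': array([0.53122994, 0.10572001, 1.32018147]), 'attitude': array([ 0.02567487, -0.02910462, -1.54150544])}
{'time': 0.1, 'joint_positions': array([ 1.33812499,  0.32178139, -0.07010423,  1.45152717,  0.02258237,
        1.37079635, -0.05688501]), 'qd': array([-0.0008345 , -0.00104005, -0.00170098, -0.00150338,  0.00046968,
        0.00121259, -0.00156493]), 'joint_torque': array([ 1.19411834e-04, -4.92570984e+01, -4.05747285e-01, -3.13397920e+01,
       -6.41783117e-02,  3.95293278e-02,  4.98754923e-05]), 'position': array([ 0.15863132, -0.62984648,  0.22156288]), 'tool_rot': array([-3.11600860e+00, -3.86524432e-01,  4.38926835e-04]), 'ft_force': array([-0.36891021, -0.66171504, -0.00243326]), 'torque': array([0.05181577, 0.02851438, 0.00995303]), 'grip_force': 0.0, 'grip_width': 1.0008604801846526}
```

View pics/scene0.png

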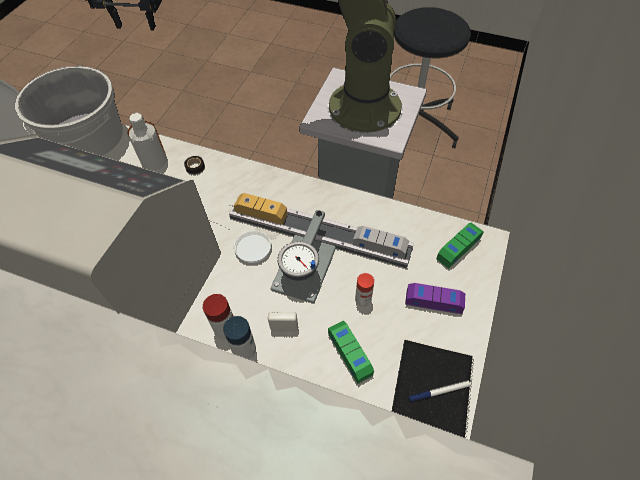

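View pics/top0.png

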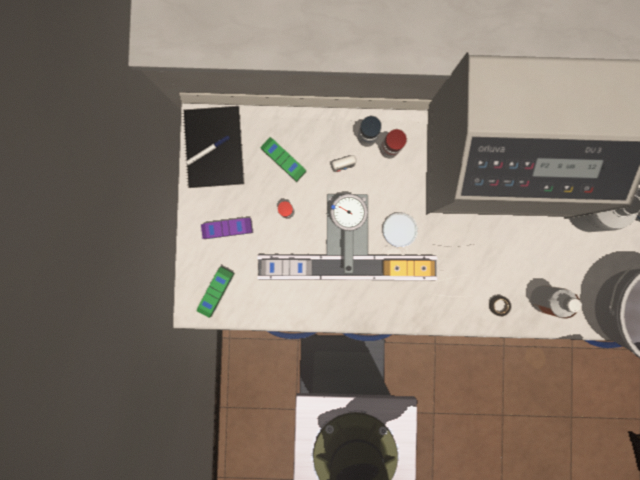

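The scene picture shows the steel master at (382,240), the brass spacer at (262,208) and the dial at (299,260). In the top picture the master is at (285,267), the spacer at (410,268), the dial at (348,212) and the stylus head at (348,268). Next I'll enlarge the top view.

```bash
cat > h.py <<'E'
from bench import ctrl,get_image,calibration
import cv2,numpy as np
from scipy.spatial.transform import Rotation as R
C={n:calibration(n) for n in("scene","top")}
def p2w(n,u,v,z):
    c=C[n];d=R.from_rotvec(c["attitude"]).apply([(u-c["cx"])/c["fx"],-(v-c["cy"])/c["fy"],-1])
    return c["eye"]+d*(z-c["eye"][2])/d[2]
def w2p(n,p):
    c=C[n];q=R.from_rotvec(c["attitude"]).inv().apply(np.array(p)-c["eye"])
    return np.array([c["cx"]-c["fx"]*q[0]/q[2],c["cy"]+c["fy"]*q[1]/q[2]])
def crop(n,name,x0,y0,w,h,k):
    im=get_image(n)[:,:,::-1];cv2.imwrite(f"pics/{name}.png",cv2.resize(im[y0:y0+h,x0:x0+w],None,fx=k,fy=k,interpolation=cv2.INTER_CUBIC))
    return im
E
python3 - <<'E'
from h import *
crop("top","t1",250,185,195,100,4)
im=crop("scene","s1",225,180,195,130,4)
E
```

```text
(no output)
```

View pics/t1.png

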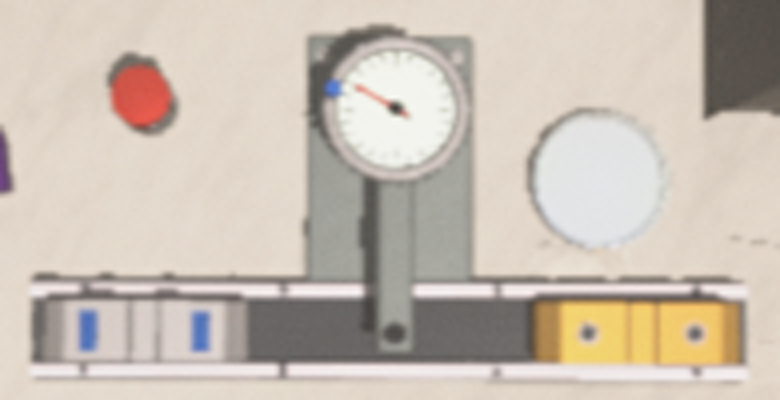

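View pics/s1.png

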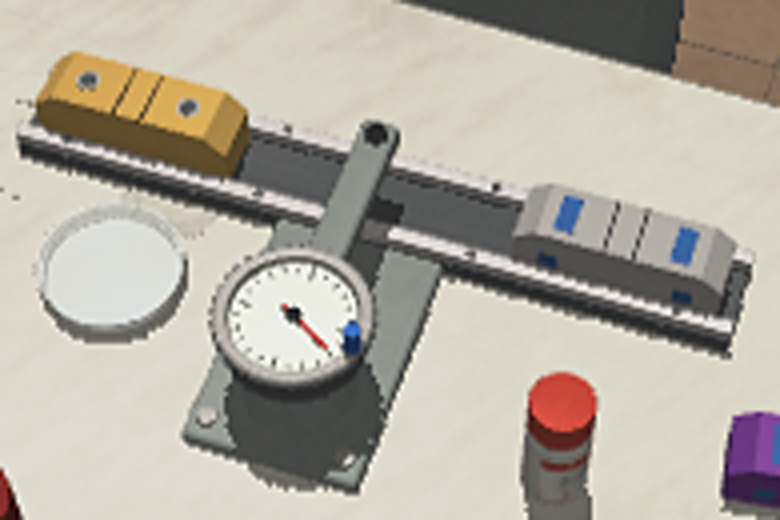

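Run:
```python
from h import *
np.set_printoptions(precision=4,suppress=True)
f=lambda x,y,z:p2w("top",250+(x+.5)/4-.5,185+(y+.5)/4-.5,z)
g=lambda x,y,z:p2w("scene",225+(x+.5)/4-.5,180+(y+.5)/4-.5,z)
for n,a,b,z in [("hub",(396,107),(293,315),.09),("post",(333,89),(352,325),.111),("tip",(356,86),(327,350),.09),("stem",(394,333),(376,130),.098),("m1",(131,331),(611,225),.052),("m2",(156,331),(643,232),.052),("s1",(629,333),(126,95),.055),("s2",(655,333),(151,100),.055)]:
    print(n,f(*a,z),g(*b,z))
for n,a in [("UL",(32,290)),("UR",(747,290)),("LL",(32,370)),("LR",(747,372))]: print(n,f(*a,.022))
print("box",p2w("top",428,213,0))
r=R.from_rotvec(ctrl.get_state()["tool_rot"]).as_matrix();print(r)
```

```text
hub [0.6316 0.0369 0.09  ] [0.6302 0.0388 0.09  ]
post [0.6397 0.0769 0.111 ] [0.6369 0.0774 0.111 ]
tip [0.6439 0.0621 0.09  ] [0.6449 0.065  0.09  ]
stem [0.4917 0.0348 0.098 ] [0.498  0.0388 0.098 ]
m1 [0.4866 0.1999 0.052 ] [0.484  0.1838 0.052 ]
m2 [0.487 0.184 0.052] [0.4823 0.2033 0.052 ]
s1 [ 0.4946 -0.1172  0.055 ] [ 0.4955 -0.1305  0.055 ]
s2 [ 0.4951 -0.1338  0.055 ] [ 0.4937 -0.1141  0.055 ]
UL [0.5104 0.2676 0.022 ]
UR [ 0.5239 -0.1996  0.022 ]
LL [0.4583 0.2659 0.022 ]
LR [ 0.4705 -0.2007  0.022 ]
box [ 0.6408 -0.1799  0.    ]
[[ 0.9697  0.2444 -0.0003]
 [ 0.2444 -0.9697  0.0011]
 [-0.0001 -0.0012 -1.    ]]
```

Request:
{"fn": "apply_moves", "kwargs": {"dp": [[0, 0, -0.01], [0, 0, -0.01], [0, 0, -0.01], [0, 0, -0.01], [0, 0, -0.01], [0, 0, -0.01], [0, 0, 0], [0, 0, 0], [0, 0, 0], [0, 0, 0]], "twist": [[0, 0, -0.1353], [0, 0, -0.1353], [0, 0, -0.1353], [0, 0, -0.1353], [0, 0, -0.1353], [0, 0, -0.1353], [0, 0, -0.1353], [0, 0, -0.1353], [0, 0, -0.1353], [0, 0, -0.1353]], "fingers": [1, 1, 1, 1, 1, 1, 1, 1, 1, 1], "newtons": 10}}

```text
time: 1.2
position: [0.1587, -0.6302, 0.2823]
tool_rot: [-2.182, -2.259, -0.0]
ft_force: [0.3, 0.5, 0.6]
grip_width: 0.174
grip_force: 0.0
```

Request:
{"fn": "apply_moves", "kwargs": {"dp": [[0.02, 0.04, 0], [0.02, 0.04, 0], [0.02, 0.04, 0], [0.02, 0.04, 0], [0.02, 0.04, 0], [0.02, 0.04, 0], [0.02, 0.04, 0], [0.02, 0.03, 0], [0.03, 0, 0], [0.04, 0, 0]], "twist": [[0, 0, 0], [0, 0, 0], [0, 0, 0], [0, 0, 0], [0, 0, 0], [0, 0, 0], [0, 0, 0], [0, 0, 0], [0, 0, 0], [0, 0, 0]], "fingers": [1, 1, 1, 1, 1, 1, 1, 1, 1, 1]}}

```text
time: 2.2
position: [0.4624, -0.3909, 0.2812]
tool_rot: [-2.188, -2.252, -0.0]
ft_force: [-0.2, 0.0, 0.7]
grip_width: 0.008
grip_force: 0.0
```

```bash
cat >> h.py <<'E'
B=np.array([.491,.034]);YAW=.0276
def st():
    s=ctrl.get_state();d=s["position"][:2]-B;c,k=np.cos(YAW),np.sin(YAW)
    m=R.from_rotvec(s["tool_rot"]).as_matrix()
    print("t%.2f"%s["time"],"comp",np.round([c*d[0]+k*d[1],-k*d[0]+c*d[1],s["position"][2]],4),"toolx deg",np.degrees(np.arctan2(m[1,0],m[0,0])).round(2),"tilt",m[:2,2].round(4),"F",s["ft_force"].round(1),"w",round(s["grip_width"],3),"q",s["joint_positions"].round(2))
E
python3 -c "
from h import *
st()"
```

```text
t2.20 comp [-0.0403 -0.4239  0.2812] toolx deg 91.65 tilt [-0.0009  0.0011] F [-0.2  0.   0.7] w 0.008 q [ 1.03  0.23 -0.44  1.46  0.1   1.47  0.61]
```

Request:
{"fn": "apply_moves", "kwargs": {"dp": [[0.05, 0, 0], [0.05, 0, 0], [0.05, 0, 0], [0.05, 0, 0], [0.05, 0, 0], [0.05, 0, 0], [0.05, 0, 0], [0.05, 0, 0], [0.05, 0, 0], [0.05, 0.01, 0]], "twist": [[0, 0, 0], [0, 0, 0], [0, 0, 0], [0, 0, 0], [0, 0, 0], [0, 0, 0], [0, 0, 0], [0, 0, 0], [0, 0, 0], [0, 0, 0]], "fingers": [1, 1, 1, 1, 1, 1, 1, 1, 1, 1]}}

```text
time: 3.2
position: [0.4563, 0.1096, 0.2827]
tool_rot: [2.188, 2.251, -0.002]
ft_force: [1.7, -0.7, -0.5]
grip_width: 0.009
grip_force: 0.0
```

Request:
{"fn": "apply_moves", "kwargs": {"dp": [[0.05, 0.01, 0], [0.05, 0.01, 0], [0.05, 0.01, 0.02], [0.027, 0, 0.04], [0, 0, 0.04], [0, 0, 0.04], [0, 0, 0.03], [0, 0, 0], [0, 0, 0]], "twist": [[0, 0, 0], [0, 0, 0], [0, 0, 0], [0, 0, 0], [0, 0, 0], [0, 0, 0], [0, 0, 0], [0, 0, 0], [0, 0, 0]], "fingers": [1, 1, 1, 1, 1, 1, 1, 1, 1]}}

```text
time: 4.1
position: [0.4811, 0.2793, 0.1148]
tool_rot: [-2.189, -2.253, 0.0]
ft_force: [-0.3, 0.1, -0.3]
grip_width: 0.007
grip_force: 0.0
```

```bash
python3 -c "
from h import *
st()"
```

```text
t4.10 comp [-0.0031  0.2455  0.1148] toolx deg 91.67 tilt [-0.0004  0.0003] F [-0.3  0.1 -0.3] w 0.007 q [ 0.31  0.38 -1.04  1.79  0.35  1.18 -0.82]
```

Request:
{"fn": "apply_moves", "kwargs": {"dp": [[0.01, 0.003, 0], [0, 0, 0.02], [0, 0, 0.03], [0, 0, 0.03], [0, 0, 0.007], [0, 0, 0]], "twist": [[0, 0, 0], [0, 0, 0], [0, 0, 0], [0, 0, 0], [0, 0, 0], [0, 0, 0]], "fingers": [1, 1, 1, 1, 1, 1]}}

```text
time: 4.7
position: [0.4841, 0.2899, 0.0279]
tool_rot: [-2.189, -2.253, -0.001]
ft_force: [-0.3, 0.8, -0.5]
grip_width: 0.005
grip_force: 0.0
```

Run:
```python
from h import *
st()
a=cv2.resize(get_image("top")[225:305,230:370,::-1],None,fx=5,fy=5,interpolation=2)
cv2.imwrite("pics/t2.png",a)
```

```text
t4.70 comp [2.00e-04 2.56e-01 2.79e-02] toolx deg 91.67 tilt [0.0001 0.0005] F [-0.3  0.8 -0.5] w 0.005 q [ 0.21  0.5  -0.96  1.85  0.47  1.04 -0.91]
```

View pics/t2.png

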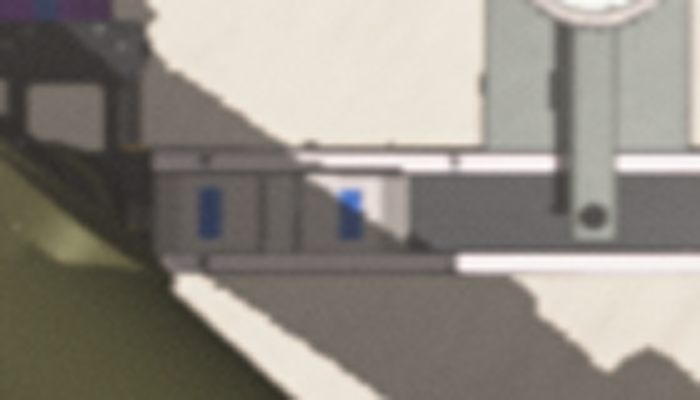

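The fingers are in line behind the master, whose lines are at (262,210) and (297,210) in the crop. Next is the push.

Request:
{"fn": "apply_moves", "kwargs": {"dp": [[-0.015, 0, 0], [-0.02, 0, 0], [-0.02, 0, 0], [-0.02, 0, 0], [-0.02, 0, 0], [-0.02, 0, 0], [-0.02, 0, 0], [-0.015, 0, 0], [-0.01, 0, 0], [-0.005, 0, 0]], "twist": [[0, 0, 0], [0, 0, 0], [0, 0, 0], [0, 0, 0], [0, 0, 0], [0, 0, 0], [0, 0, 0], [0, 0, 0], [0, 0, 0], [0, 0, 0]], "fingers": [1, 1, 1, 1, 1, 1, 1, 1, 1, 1]}}

```text
time: 5.75
position: [0.491, 0.1307, 0.0312]
tool_rot: [-2.186, -2.255, -0.017]
ft_force: [-1.5, 11.3, 5.0]
grip_width: 0.005
grip_force: 5.5
```

Run:
```python
from h import *
st()
a=cv2.resize(get_image("top")[185:285,250:410,::-1],None,fx=5,fy=5,interpolation=2)
b=cv2.resize(get_image("scene")[180:260,260:420,::-1],None,fx=5,fy=5,interpolation=2)
cv2.imwrite("pics/t3.png",cv2.resize(np.vstack([a,b]),None,fx=.66,fy=.66))
cv2.imwrite("pics/raw3.png",get_image("top")[:,:,::-1])
```

```text
t5.75 comp [0.0026 0.0967 0.0312] toolx deg 91.79 tilt [0.0066 0.0085] F [-1.5 11.3  5. ] w 0.005 q [ 0.59  0.37 -1.01  1.98  0.37  0.98 -0.57]
```

View pics/t3.png

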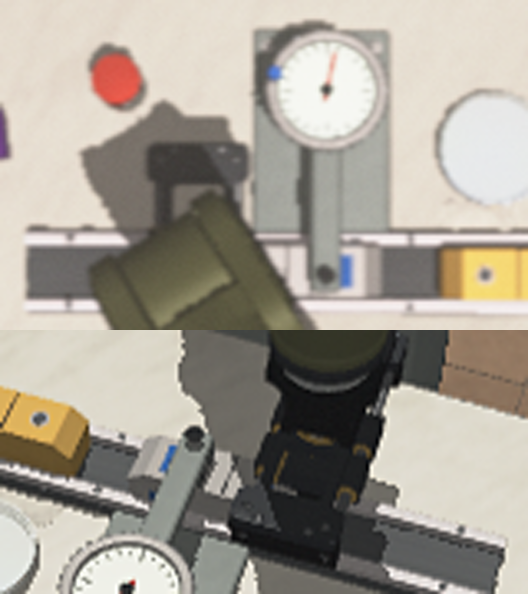

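Needle is now near upright (tip (333,52)), the master is about 20 mm short of centre (lines at x≈289 and 309 in the crop, stylus at 325).

Request:
{"fn": "apply_moves", "kwargs": {"dp": [[-0.006, 0, 0], [-0.006, 0, 0], [-0.005, 0, 0], [-0.002, 0, 0], [0, 0, 0], [0, 0, 0]], "twist": [[0, 0, 0], [0, 0, 0], [0, 0, 0], [0, 0, 0], [0, 0, 0], [0, 0, 0]], "fingers": [1, 1, 1, 1, 1, 1]}}

```text
time: 6.5
position: [0.4915, 0.1115, 0.0311]
tool_rot: [-2.186, -2.256, -0.015]
ft_force: [-2.5, 8.9, 6.6]
grip_width: 0.003
grip_force: 4.7
```

Run:
```python
from h import *
st()
```

```text
t6.50 comp [0.0026 0.0774 0.0311] toolx deg 91.82 tilt [0.0063 0.0068] F [-2.5  8.9  6.6] w 0.003 q [ 0.63  0.36 -1.01  1.99  0.36  0.97 -0.53]
```

Request:
{"fn": "apply_moves", "kwargs": {"dp": [[0.01, 0, 0], [0.03, 0, 0], [0.03, 0, 0], [0.02, 0, -0.02], [0.02, 0, -0.04], [0, 0, -0.04], [0, 0, -0.04], [0, 0, 0], [0, 0, 0]], "twist": [[0, 0, 0], [0, 0, 0], [0, 0, 0], [0, 0, 0.07], [0, 0, 0.07], [0, 0, 0.07], [0, 0, 0], [0, 0, 0], [0, 0, 0]], "fingers": [1, 1, 1, 1, 0.7, 0.7, 0.7, 0.7, 0.7]}}

```text
time: 7.4
position: [0.4885, 0.2158, 0.1694]
tool_rot: [2.411, 2.01, 0.005]
ft_force: [-0.1, -0.7, -0.5]
grip_width: 0.289
grip_force: 0.0
```

Run:
```python
from h import *
st()
im=get_image("top")[:,:,::-1]
a=cv2.resize(im[185:285,310:390],None,fx=6,fy=6,interpolation=2)
b=cv2.resize(get_image("scene")[190:290,260:340,::-1],None,fx=6,fy=6,interpolation=2)
cv2.imwrite("pics/t4.png",cv2.resize(np.hstack([a,b]),(800,500)))
```

```text
t7.40 comp [0.0025 0.1818 0.1694] toolx deg 79.63 tilt [ 0.0044 -0.0005] F [-0.1 -0.7 -0.5] w 0.289 q [ 0.48  0.24 -1.06  1.79  0.22  1.24 -0.82]
```

View pics/t4.png

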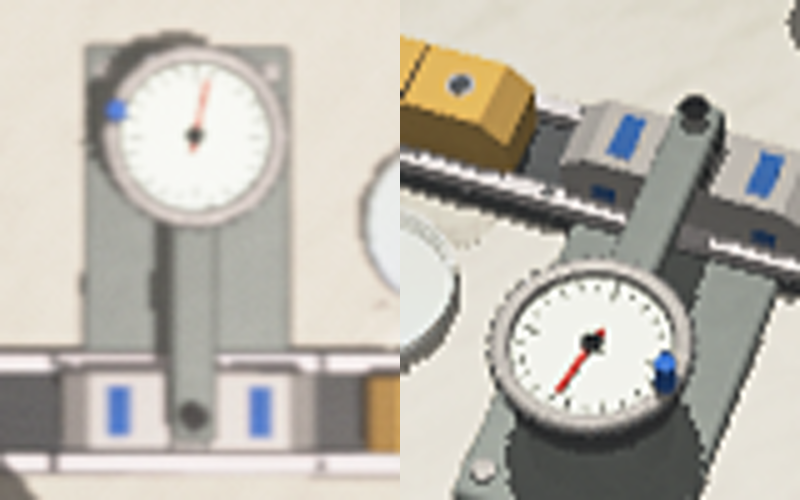

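The master is centred under the stylus (bands at x=119 and 261, stylus at 193). The needle runs from the hub (195,134) to its tip (208,80), and the post is at (116,110).

```bash
cat >> h.py <<'E'
def angles():
    for n in("top","scene"):
        im=get_image(n).astype(int);u0,v0=w2p(n,[.631,.0372,.09]);vv,uu=np.mgrid[0:480,0:640]
        near=np.hypot(uu-u0,vv-v0)<24
        r,g,b=im[...,0],im[...,1],im[...,2]
        sat=(np.clip(r-np.maximum(g,b)-15,0,None))*near
        ys,xs=np.nonzero(sat>0);w=sat[ys,xs]
        P=np.array([p2w(n,x,y,.090)[:2] for x,y in zip(xs,ys)]);m=np.average(P,axis=0,weights=w)
        ev,V=np.linalg.eigh(np.cov(P.T,aweights=w));d=V[:,1];d=d*np.sign(d@(m-[.631,.0372]))
        na=np.degrees(np.arctan2(d[1],d[0]))
        bl=np.clip(b-np.maximum(r,g)-40,0,None)*(np.hypot(uu-u0,vv-v0)<26);q=None;pa=None
        if bl.sum()>0:
            ys,xs=np.nonzero(bl);w=bl[ys,xs];zq=.111 if n=="top" else .103
            q=p2w(n,np.average(xs,weights=w),np.average(ys,weights=w),zq)[:2]
            pa=np.degrees(np.arctan2(q[1]-.0372,q[0]-.631))
        print(n,"needle deg",na.round(2),"n",len(P),"mean",m.round(4),"post",q,"deg",pa)
E
python3 - <<'E'
from h import *
angles()
f=lambda x,y,z:p2w("top",310+x/5-.4,185+y/5-.4,z)
g=lambda x,y,z:p2w("scene",260+(x-400)/5-.4,190+y/5-.4,z)
for h,t in((f(195,134,.09),f(208,80,.09)),(g(592,342,.09),g(558,391,.09))):
    d=t-h;print(h,t,np.degrees(np.arctan2(d[1],d[0])))
print("post",f(116,110,.111),g(665,362,.109))
E
```

```text
top needle deg -10.24 n 24 mean [0.6429 0.0347] post [0.64060149 0.07732118] deg 76.54152761949865
scene needle deg -10.48 n 26 mean [0.6435 0.0363] post [0.635588   0.07649175] deg 83.33987417111749
[0.63148985 0.03699986 0.09      ] [0.65859142 0.03126496 0.09      ] -11.947978389929144
[0.62914904 0.03868009 0.09      ] [0.65804325 0.03412285 0.09      ] -8.962953741685611
post [0.64039819 0.07709036 0.111     ] [0.63846239 0.0778596  0.109     ]
```

Request:
{"fn": "apply_moves", "kwargs": {"dp": [[-0.02, 0.03, 0], [-0.025, 0.04, 0], [-0.025, 0.04, 0], [-0.02, 0.03, 0], [-0.012, 0.02, 0], [-0.0072, 0.0133, 0], [0, 0, 0], [0, 0, 0]], "twist": [[0, 0, 0], [0, 0, 0], [0, 0, 0], [0, 0, 0], [0, 0, 0], [0, 0, 0.015], [0, 0, 0], [0, 0, 0]], "fingers": [0.65, 0.65, 0.65, 0.65, 0.65, 0.65, 0.65, 0.65]}}

```text
time: 8.4
position: [0.6371, 0.0782, 0.1668]
tool_rot: [-2.425, -1.994, 0.001]
ft_force: [-0.0, 0.2, -0.5]
grip_width: 0.347
grip_force: 0.0
```

Run:
```python
from h import *
st();print(ctrl.get_state()["position"])
```

```text
t8.40 comp [0.1472 0.0402 0.1668] toolx deg 78.86 tilt [-0.0016  0.001 ] F [-0.   0.2 -0.5] w 0.347 q [ 0.52  0.49 -0.91  1.52  0.39  1.33 -0.63]
[0.63706738 0.07820279 0.16676345]
```

Request:
{"fn": "apply_moves", "kwargs": {"dp": [[-0.0005, 0.002, 0.02], [0, 0, 0.03], [0, 0, 0.015], [0, 0, 0.004], [0, 0, 0], [0, 0, 0], [0, 0, 0], [0, 0, 0], [0, 0, 0]], "twist": [[0, 0, 0], [0, 0, 0], [0, 0, 0], [0, 0, 0], [0, 0, 0], [0, 0, 0], [0, 0, 0], [0, 0, 0], [0, 0, 0]], "fingers": [0.65, 0.65, 0.65, 0.65, 0.65, 1, 1, 1, 1], "newtons": 8}}

```text
time: 9.3
position: [0.6404, 0.0758, 0.099]
tool_rot: [2.428, 1.993, 0.001]
ft_force: [0.0, -0.3, 2.4]
grip_width: 0.108
grip_force: 8.0
```

Run:
```python
from h import *
st();print(ctrl.get_state()["position"],ctrl.get_state()["grip_force"])
```

```text
t9.30 comp [0.1505 0.0376 0.099 ] toolx deg 78.76 tilt [ 0.0011 -0.    ] F [ 0.  -0.3  2.4] w 0.108 q [ 0.5   0.55 -0.88  1.59  0.44  1.22 -0.66]
[0.64042402 0.07577416 0.09898084] 8.000501543283463
```

Request:
{"fn": "apply_moves", "kwargs": {"dp": [[-0.0004, 0.0041, 0], [-0.0004, 0.0041, 0], [-0.0004, 0.0041, 0], [-0.0004, 0.0041, 0], [-0.0004, 0.0041, 0], [-0.0004, 0.0041, 0], [-0.0004, 0.0041, 0], [0, 0, 0]], "twist": [[0, 0, 0.1], [0, 0, 0.1], [0, 0, 0.1], [0, 0, 0.1], [0, 0, 0.1], [0, 0, 0.1], [0, 0, 0.1], [0, 0, 0]], "fingers": [1, 1, 1, 1, 1, 1, 1, 1]}}

```text
time: 10.1
position: [0.6633, 0.0596, 0.0989]
tool_rot: [2.964, 1.038, -0.001]
ft_force: [-4.0, -0.2, 4.7]
grip_width: 0.106
grip_force: 8.0
```

Run:
```python
from h import *
st();p=ctrl.get_state()["position"]-[.631,.0373,0];print(np.hypot(p[0],p[1]),np.degrees(np.arctan2(p[1],p[0])),ctrl.get_state()["grip_force"])
```

```text
t10.10 comp [0.1729 0.0208 0.0989] toolx deg 38.61 tilt [-0.0006 -0.0008] F [-4.  -0.2  4.7] w 0.106 q [ 0.4   0.54 -0.72  1.53  0.37  1.21 -1.28]
0.03921407800024339 34.600156117188625 8.001566380262375
```

Request:
{"fn": "apply_moves", "kwargs": {"dp": [[-0.0005, 0.004, 0], [-0.0005, 0.004, 0], [-0.0005, 0.004, 0], [-0.0005, 0.004, 0], [-0.0005, 0.004, 0], [-0.0005, 0.004, 0], [-0.0005, 0.004, 0], [-0.0005, 0.004, 0], [0, 0, 0], [0, 0, 0]], "twist": [[0, 0, 0.098], [0, 0, 0.098], [0, 0, 0.098], [0, 0, 0.098], [0, 0, 0.098], [0, 0, 0.098], [0, 0, 0.098], [0, 0, 0.098], [0, 0, 0], [0, 0, 0]], "fingers": [1, 1, 1, 1, 1, 1, 1, 1, 1, 1]}}

```text
time: 11.1
position: [0.6691, 0.0304, 0.0988]
tool_rot: [-3.137, 0.163, 0.002]
ft_force: [-4.7, 1.4, 5.6]
grip_width: 0.108
grip_force: 8.0
```

Run:
```python
from h import *
st();p=ctrl.get_state()["position"]-[.631,.0373,0];print(np.hypot(p[0],p[1]),np.degrees(np.arctan2(p[1],p[0])),ctrl.get_state()["grip_force"])
```

```text
t11.10 comp [ 0.1779 -0.0085  0.0988] toolx deg -5.96 tilt [-0.0015  0.0005] F [-4.7  1.4  5.6] w 0.108 q [ 0.34  0.51 -0.57  1.52  0.28  1.2  -1.95]
0.03867963652802908 -10.313107457656724 8.000434041023254
```

Request:
{"fn": "apply_moves", "kwargs": {"dp": [[0, 0, 0], [0, 0, 0], [0, 0, 0], [0, 0, -0.02], [0, 0, -0.04], [-0.02, 0, -0.04], [-0.04, 0, -0.02], [-0.05, 0, 0], [-0.05, 0, 0], [-0.02, 0, 0]], "twist": [[0, 0, 0], [0, 0, 0], [0, 0, 0], [0, 0, 0], [0, 0, 0], [0, 0, 0], [0, 0, 0], [0, 0, -0.1], [0, 0, -0.14], [0, 0, -0.14]], "fingers": [0.7, 0.65, 0.65, 0.65, 0.65, 0.65, 0.65, 0.65, 1, 1]}}

```text
time: 12.1
position: [0.4871, 0.0396, 0.2179]
tool_rot: [3.109, 0.437, -0.003]
ft_force: [-0.0, 0.1, 0.3]
grip_width: 0.241
grip_force: 0.0
```

Request:
{"fn": "apply_moves", "kwargs": {"dp": [[0, 0, 0], [0, 0, 0], [0, 0, 0], [0, 0, 0], [0, 0, 0], [0, 0, 0], [0, 0, 0], [0, 0, 0], [0, 0, 0], [0, 0, 0]], "twist": [[0, 0, -0.14], [0, 0, -0.14], [0, 0, -0.14], [0, 0, -0.14], [0, 0, -0.14], [0, 0, -0.14], [0, 0, -0.14], [0, 0, -0.14], [0, 0, -0.14], [0, 0, -0.06]], "fingers": [1, 1, 1, 1, 1, 1, 1, 1, 1, 1]}}

```text
time: 13.1
position: [0.4909, 0.0388, 0.2182]
tool_rot: [2.193, 2.249, -0.0]
ft_force: [-0.1, -0.1, 0.1]
grip_width: 0.003
grip_force: 0.0
```

Run:
```python
from h import *
st()
angles()
im=get_image("top")[:,:,::-1]
a=cv2.resize(im[185:285,310:390],None,fx=6,fy=6,interpolation=2)
b=cv2.resize(get_image("scene")[190:290,260:340,::-1],None,fx=6,fy=6,interpolation=2)
cv2.imwrite("pics/t5.png",cv2.resize(np.hstack([a,b]),(800,500)))
```

```text
t13.10 comp [1.000e-04 4.800e-03 2.182e-01] toolx deg 91.45 tilt [ 0.0005 -0.0005] F [-0.1 -0.1  0.1] w 0.003 q [ 0.55  0.01 -0.68  1.82  0.01  1.31 -0.11]
top needle deg -10.56 n 22 mean [0.6448 0.0344] post [0.67032314 0.02941917] deg -11.192485606730632
scene needle deg -9.82 n 26 mean [0.6454 0.0359] post [0.66606318 0.028595  ] deg -13.78867800879257
```

View pics/t5.png

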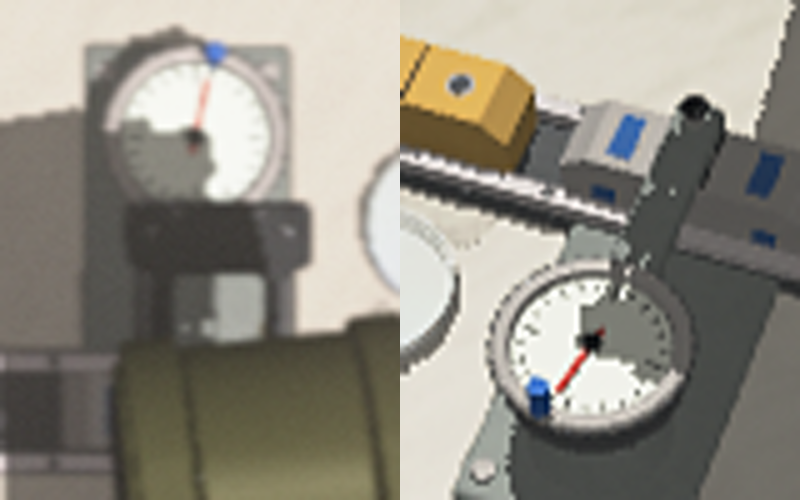

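The post lies on the needle line: top view needle -10.5°, post about -11°. I'll go on to the spacer.

Request:
{"fn": "apply_moves", "kwargs": {"dp": [[-0.03, 0, 0], [-0.05, 0, 0], [-0.05, 0, 0], [-0.05, 0, 0], [-0.04, 0, 0], [-0.03, 0, 0], [-0.0125, 0, 0], [0, 0, 0], [0, 0, 0]], "twist": [[0, 0, 0], [0, 0, 0], [0, 0, 0], [0, 0, 0], [0, 0, 0], [0, 0, 0], [0, 0, 0], [0, 0, 0], [0, 0, 0]], "fingers": [1, 1, 1, 1, 1, 1, 1, 1, 1], "newtons": 10}}

```text
time: 14.2
position: [0.4964, -0.2213, 0.2182]
tool_rot: [-2.197, -2.245, -0.001]
ft_force: [0.2, 1.2, 0.0]
grip_width: 0.003
grip_force: 0.0
```

Run:
```python
from h import *
st()
```

```text
t14.20 comp [-0.0016 -0.2554  0.2182] toolx deg 91.25 tilt [-0.      0.0012] F [0.2 1.2 0. ] w 0.003 q [ 0.79  0.12 -0.45  1.71  0.05  1.32  0.35]
```

Request:
{"fn": "apply_moves", "kwargs": {"dp": [[0, 0.0016, 0.03], [0, 0, 0.04], [0, 0, 0.04], [0, 0, 0.04], [0, 0, 0.03], [0, 0, 0.01], [0, 0, 0], [0, 0, 0]], "twist": [[0, 0, -0.006], [0, 0, 0], [0, 0, 0], [0, 0, 0], [0, 0, 0], [0, 0, 0], [0, 0, 0], [0, 0, 0]], "fingers": [1, 1, 1, 1, 1, 1, 1, 1]}}

```text
time: 15.0
position: [0.4991, -0.2229, 0.03]
tool_rot: [2.189, 2.25, 0.002]
ft_force: [-0.9, 0.1, 0.4]
grip_width: 0.004
grip_force: 0.0
```

Run:
```python
from h import *
st()
```

```text
t15.00 comp [ 0.001 -0.257  0.03 ] toolx deg 91.57 tilt [ 0.0024 -0.0009] F [-0.9  0.1  0.4] w 0.004 q [ 0.75  0.31 -0.43  1.9   0.16  0.96  0.27]
```

Request:
{"fn": "apply_moves", "kwargs": {"dp": [[0.015, 0, 0], [0.018, 0, 0], [0.018, 0, 0], [0.018, 0, 0], [0.018, 0, 0], [0.018, 0, 0], [0.018, 0, 0], [0.014, 0, 0], [0.01, 0, 0], [0.008, 0, 0]], "twist": [[0, 0, 0], [0, 0, 0], [0, 0, 0], [0, 0, 0], [0, 0, 0], [0, 0, 0], [0, 0, 0], [0, 0, 0], [0, 0, 0], [0, 0, 0]], "fingers": [1, 1, 1, 1, 1, 1, 1, 1, 1, 1]}}

```text
time: 16.0
position: [0.4945, -0.0738, 0.0303]
tool_rot: [2.192, 2.24, -0.005]
ft_force: [-0.2, -8.6, -0.7]
grip_width: 0.003
grip_force: 4.7
```

Run:
```python
from h import *
st()
```

```text
t16.00 comp [ 0.0006 -0.1079  0.0303] toolx deg 91.23 tilt [ 0.0035 -0.0075] F [-0.2 -8.6 -0.7] w 0.003 q [ 0.57  0.23 -0.53  2.01  0.15  0.93 -0.01]
```

Another 31 mm is needed.

Request:
{"fn": "apply_moves", "kwargs": {"dp": [[0.007, 0, 0], [0.007, 0, 0], [0.006, 0, 0], [0.005, 0, 0], [0.003, 0, 0], [0.001, 0, 0], [0, 0, 0], [0, 0, 0]], "twist": [[0, 0, 0], [0, 0, 0], [0, 0, 0], [0, 0, 0], [0, 0, 0], [0, 0, 0], [0, 0, 0], [0, 0, 0]], "fingers": [1, 1, 1, 1, 1, 1, 1, 1]}}

```text
time: 16.8
position: [0.4939, -0.0427, 0.0302]
tool_rot: [2.189, 2.244, -0.003]
ft_force: [-0.3, -8.8, 1.7]
grip_width: 0.006
grip_force: 4.2
```

Run:
```python
from h import *
st();angles()
im=get_image("top")[:,:,::-1]
a=cv2.resize(im[185:285,250:410],None,fx=5,fy=5,interpolation=2)
b=cv2.resize(get_image("scene")[190:270,260:420,::-1],None,fx=5,fy=5,interpolation=2)
cv2.imwrite("pics/t6.png",cv2.resize(np.vstack([a,b]),None,fx=.66,fy=.66))
```

```text
t16.80 comp [ 0.0008 -0.0768  0.0302] toolx deg 91.41 tilt [ 0.0033 -0.0058] F [-0.3 -8.8  1.7] w 0.006 q [ 0.53  0.23 -0.55  2.02  0.15  0.93 -0.07]
top needle deg -40.08 n 23 mean [0.6411 0.0283] post [0.67030661 0.02938966] deg -11.238453109289583
scene needle deg -39.62 n 23 mean [0.6393 0.0309] post [0.6659658  0.02853153] deg -13.923643107278075
```

View pics/t6.png

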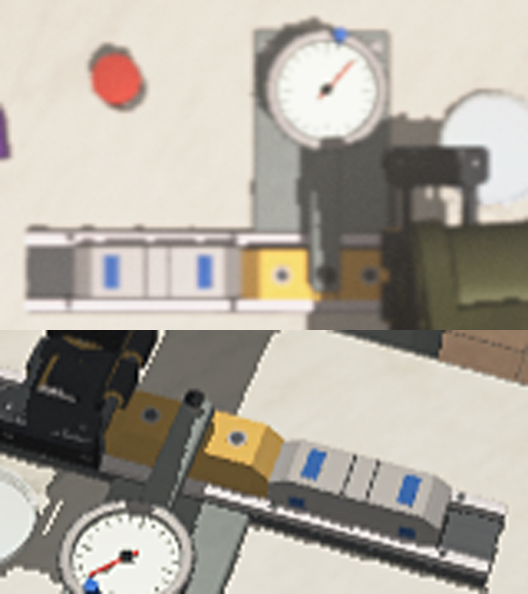

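The spacer is centred (screws at x=282 and 370, stylus at 325), the needle moved 30° and the post did not move. I'll back the fingers off.

Request:
{"fn": "apply_moves", "kwargs": {"dp": [[-0.01, 0, 0], [-0.03, 0, 0], [-0.03, 0, 0], [-0.02, 0, -0.02], [0, 0, -0.04], [0, 0, -0.04], [0, 0, 0], [0, 0, 0], [0, 0, 0]], "twist": [[0, 0, 0], [0, 0, 0], [0, 0, 0], [0, 0, 0], [0, 0, 0], [0, 0, 0], [0, 0, 0], [0, 0, 0], [0, 0, 0]], "fingers": [1, 1, 1, 1, 1, 1, 1, 1, 1]}}

```text
time: 17.9
position: [0.4945, -0.1288, 0.1278]
tool_rot: [-2.191, -2.25, 0.001]
ft_force: [-0.3, 0.6, 0.4]
grip_width: 0.005
grip_force: 0.0
```

Run:
```python
from h import *
st();angles()
im=get_image("top")[:,:,::-1]
a=cv2.resize(im[185:285,250:410],None,fx=5,fy=5,interpolation=2)
cv2.imwrite("pics/t7.png",a)
```

```text
t17.90 comp [-0.001  -0.1628  0.1278] toolx deg 91.53 tilt [-0.0009  0.0002] F [-0.3  0.6  0.4] w 0.005 q [ 0.68  0.13 -0.51  1.89  0.07  1.14  0.17]
top needle deg -40.21 n 24 mean [0.6409 0.0285] post [0.67029707 0.02942629] deg -11.189735595131543
scene needle deg -39.62 n 23 mean [0.6393 0.0309] post [0.66596329 0.02853589] deg -13.91785958317202
```

View pics/t7.png

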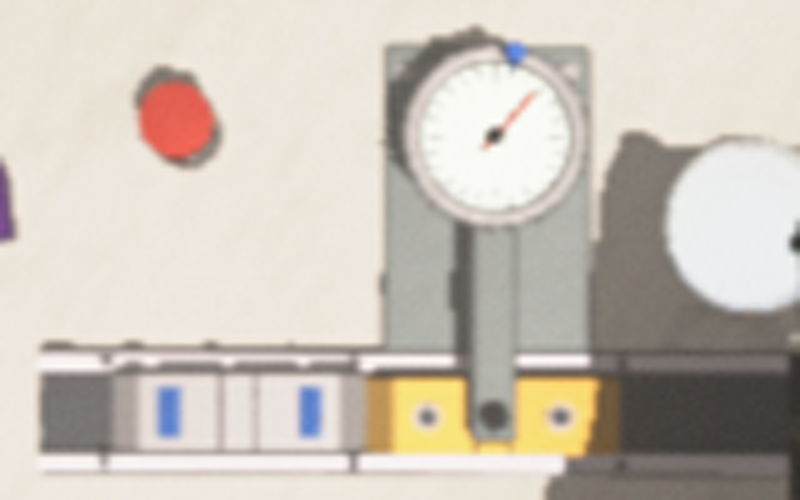

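The spacer's screws are at (427,415) and (560,415), centred on the stylus at (493,415). The master sits flat in the channel to the left, and the bystanders are untouched.

```bash
python3 -c "
from bench import ctrl
print(ctrl.close_job())"
```

```text
the job is handed in; nothing more can be done
None
```

The job is handed in after about 18 s: I zeroed the bezel on the master (post within about 1° of the needle by my estimate), then slid the spacer in so it sits centred under the stylus, which pushed the master back out and left the zero where it was.

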